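Snap boards into an instrument case and close it

ROBOT

A 6-joint arm with a two-finger parallel gripper is mounted at the origin on a cart in front of the work surface, level with it; the furniture and walls round the work are solid. World frame = base frame: x ahead of the robot, y to its left, z up, the work surface at z = 0. Lengths are in mm, angles in degrees, forces in N, time in s.
With the tool pointing down it reaches from about 300 to 850 mm from the base axis. Payload 4.2 kg.
Tool frame: the origin (TCP) lies between the finger pads; the fingertips stand ahead of it and the grasp point (between the pads) lies 3 mm ahead of it (nose_length is the z of the fingertips in the tool frame, in mm); z points along the fingers, y is the line along which they close (so a half turn about z gives the same grasp; the last joint's range is limited). The gripper opens to 91 mm and grips with 3 to 60 N. Pads are 32 mm wide; open, the fingers measure 118 mm over their backs; the gripper's body (76 mm by 178 mm) begins 60 mm behind the grasp point.
Start: joints at [-73.969, 18.312, 89.639, -0, 72.044, -1.146], TCP at [169.817, -549.366, 235.976] pointing down, gripper open.
Joint ranges: [-177.97, 177.97], [-48.28, 115.42], [12.27, 149.76], [-77.06, 257.06], [2.81, 150.46], [-146.56, 146.56]. Speed limits (degrees/s): [147.25, 147.25, 180, 180, 180, 180].

INTERFACE

Orientations are given as [roll, pitch, yaw] about the fixed x, y, z axes, in that order (R = Rz(yaw) Ry(pitch) Rx(roll)).
In Python, from workcell import state, grab_frame, camera_params, job_done, nose_length gives the robot as it stands.
- The arm moves only by the tool step_arm, never from a script. Its argument "plan" is a list that holds one entry, the list of rows, each a list of 5 numbers: the shift along the tool's x, y, z in cm, then the turn about the tool's z in rad, then the opening, from 0 (shut) to 1 (fully open). In form: [[[x, y, z, turn, gripper], ...]]. A call has 1 to 20 rows; each row is the pose to reach, as a shift and turn from the pose commanded when the call began, along the tool's axes at that moment; what a row does not reach only later rows make up. A row lasts 1/8 s, in which the tool goes at most 62.5 mm and 10.7 degrees, less where a joint would pass 70% of its speed; a pose out of reach is approached as far as the arm can. A call with a gripper value outside its range is refused whole. The fingers move at their own pace and stop on an object; "newtons" is the grip in N (left out, the last holds). Time passes only in rows, so rows that repeat a pose let the fingers close. It gives the time, the measured TCP pose, the force, the opening and the grip force at its end, in the units of the state.
- state(): the state, without advancing time (a new reading comes with each control period).
- grab_frame(name): name is "side" or "top" or "wrist"; returns the picture (384x512x3 uint8, blue, green, red); there is no depth.
- camera_params(name): a dict with "camera_matrix" (3x3 intrinsics, pixels), "R" (3x3) and "t" (3): a world point X has camera coordinates R X + t; the wrist camera has in their place "mount" (4x4, takes a point from camera to tool coordinates, whose origin is the TCP and whose axes are the flange's). Camera axes: x right, y down, z forward; pixel columns grow to the right and rows downward; lengths in mm; the calibration is good to about 2 mm. The wrist camera is an equidistant fisheye: a pixel r from the principal point sees the ray r / f radians off the axis. A picture is of the moment at which its call begins: read the wrist's pose just before it. camera_params takes no time and is no camera call.
- job_done(): hands the job in; it is judged then, once.
The state is a dict: "time_s": time; "qpos": joint angles; "qvel": joint speeds; "effort": joint torques, N m; "ee_pos": TCP position; "ee_rot": TCP orientation; "force": force on the tool from outside, world axes, zero at the start; "torque": the same for the moment, N m; "gripper_width": finger opening in mm; "gripper_force": force on a finger pad.
Only numpy, scipy, OpenCV 4.12 (cv2) and the standard library are available. Lean on these libraries where they do the work, as an engineer would, in place of code of your own. Each camera call takes 0.05 s, during which the arm holds its last target. There are 200 camera calls.

TASK

Swing the catch with the red peg clear of the open blue instrument case, to lie along its front, then fit every loose circuit board into the case, one to a bay in whichever bays you like, and press each down until it has clicked past the barbs of all four of its posts and lies flat on their shoulders. With the catch still clear, shut the lid, then swing the catch all the way over it. Leave the timer, the tape roll and the dropper bottle where they stand.

Things in the scene. Friction and masses are not known exactly. Their poses are not given: they have to be found in the camera images.
- case: open blue instrument case, fixed to the table; outer size 104 (x, depth) x 308 (y, width) x 48 high, walls and floor 5 thick; origin under its centre on the table, its x runs from the front (catch side) to the rear (hinge side). Three bays side by side, 98 apart along y, each with four white nylon snap posts at x = -24 and +24, y = -35 and +35 from the bay's centre
- bay_left (a point): left bay (the case's +y): the point where the centre of a board's block comes when the board is fully seated there, 31 above the table; axes as the case's. One board to a bay, any board in any bay. Each post has a shoulder 16 across, its top 16 above the table, then a split pin 6.4 (x) x 8.4 (y) with a tapered tip 14 above the shoulder
- bay_middle (a point): middle bay, same point. The half of each pin that faces away from the bay's centre along y is a sprung barb: its hook juts out to 7.2 from the post's axis, flat underside 4.5 above the shoulder, and tapers to 1.3 at the tip. A board laid on the four tips within about 3 of true centres itself and rests about 8 above the shoulders
- bay_right (a point): right bay (the case's -y), same point. About 7 to 12 N pushed down between the two posts at one end of a board makes their barbs spring in, one after the other, and snap out above the board; the other end stays up (0.08 rad of tilt) until pressed likewise. A corner left up needs pressing nearer to it; then the board cannot come out again and may rattle by 1.5
- board_1_block (a point): circuit board, green, 66 (x) x 90 (y) x 3 thick, 80 g, with four 10 mm holes at x = +-24, y = +-35. The point is the centre of the black block on its middle, 30 (x) x 24 (y) x 24 high, to be grasped across y; the underside is 15 below. A half turn makes no difference. Capacitors 9 high at x = +-25; bare, to be pressed, round x = 0, y = +-30. May be absent (None)
- board_2_block (a point): circuit board, green, 66 (x) x 90 (y) x 3 thick, 80 g, with four 10 mm holes at x = +-24, y = +-35. The point is the centre of the blue block on its middle, 30 (x) x 24 (y) x 24 high, to be grasped across y; the underside is 15 below. A half turn makes no difference. Capacitors 9 high at x = +-25; bare, to be pressed, round x = 0, y = +-30. May be absent (None)
- board_3_block (a point): circuit board, green, 66 (x) x 90 (y) x 3 thick, 80 g, with four 10 mm holes at x = +-24, y = +-35. The point is the centre of the cream block on its middle, 30 (x) x 24 (y) x 24 high, to be grasped across y; the underside is 15 below. A half turn makes no difference. Capacitors 9 high at x = +-25; bare, to be pressed, round x = 0, y = +-30. May be absent (None)
- lid (a joint): lid of the case, a plate 104 x 308 x 5 hinged along the top of the rear wall; 0 = shut, about 1.6 = upright, 1.75 to 1.95 (leaning back) at the start. Its stiff hinge stays wherever it is left; about 2 to 4 N at its free edge moves it
- lid_hinge (a point): middle of the lid's hinge line, 48.5 above the table, axes as the case's; the lid's underside lies in the plane through this line
- lid_edge (a point): middle of the lid's free edge, on its outer face (the upper face when shut), 104 from the hinge line
- catch (a joint): catch: flat steel bar that swings level on a block before the front wall, over the top of the shut lid; 0 = over the lid (pointing to the case's +x, end stop), 1.57 = swung clear to the case's -y along the front. 0 to 0.3 at the start, in the way of the middle bay and of the lid; out of their way above about 1.2. It turns with about 1 N at its peg and stays where left
- catch_peg (a point): middle of the catch's upright red peg, 12 in diameter and 34 high, 17 above the bar; 48 from the pivot axis; 76 above the table
- catch_pivot (a point): the catch's pivot axis (upright), at the height of the peg's middle
- timer: white timer lying on the table, 66 x 62 x 18, a bystander; origin under its centre
- tape_roll: roll of white tape lying flat, 70 across x 25, a bystander; origin under its centre
- dropper_bottle: small bottle with a green cap, 38 across x 74 high, a bystander; origin under its centre
Mind the look-alikes: they are no part of the job. Leave any brown look-alike of the part that bears board_1_block alone.

How it is judged:
By the outcome, as a careful person would: the job done as asked, in the order asked, and still so for the second after the job is handed in, with the robot touching nothing.
Of board_1, board_2, board_3 only 2 to 3 are there at a start; the rules pass over those that are not, and their reading is None.
At some moment in a run one of board_1, board_2, board_3 may be knocked a few centimetres aside while the robot is not near it.
It also fails if it takes over 210 s, if anything falls off the work surface, if the arm or the gripper's body presses on something with over 40 N, if the wrist force passes 120 N, or if a joint passes its speed limit or range.

## Working session

There is one attempt and no reset: what is moved stays moved. The work goes in short steps, Python scripts to look and compute and a tool call to move; the robot and the scene stay as the last step left them, time stands still between calls to the robot, and variables do not carry over. Pictures are saved under pics/ and viewed, at most 14 in all, crops included, and the job is handed in when it is done.

Besides the shell and the picture viewer there is one more tool, called after "Emit:" by a JSON object that holds its "method" and its "body", one argument or row to a line. step_arm: Moves the arm, as the interface text tells. Its arguments: {"type":"object","properties":{"plan":{"type":"array","items":{"type":"array","items":{"type":"array","items":{"type":"number"}}}},"newtons":{"type":"number"}},"required":["plan"]}

```bash
mkdir -p pics; ls; python3 - <<'E'
from workcell import *
import cv2, numpy as np
s=state(); print(s, nose_length if not callable(nose_length) else nose_length())
for n in("top","side"):
    im=grab_frame(n); cv2.imwrite(f"pics/{n}0.png",im)
for n in("top","side","wrist"):print(n,camera_params(n))
E
```

```text
pics
{'time_s': 0.0, 'qpos': array([-7.39692155e+01,  1.83533624e+01,  8.97095059e+01, -1.47106608e-03,
        7.20450672e+01, -1.14392811e+00]), 'qvel': array([ 0.07523705, -0.02875783, -0.01940592,  0.01846606, -0.0113198 ,
        0.00989559]), 'effort': array([-5.37488613e-04, -4.12454081e+01, -2.31970632e+01,  7.27715436e-02,
        4.59006114e-02, -1.25773690e-04]), 'ee_pos': array([ 169.66499982, -548.87884705,  235.0820102 ]), 'ee_rot': array([-1.79892058e+02, -7.56533039e-04,  1.71751667e+01]), 'force': array([0.16724454, 0.0188524 , 0.41935794]), 'torque': array([-0.00135763, -0.02593518,  0.00499762]), 'gripper_force': 0.0, 'gripper_width': 91.21834413350695} 22.0
top {'camera_matrix': array([[382.63206041,   0.        , 258.10264933],
       [  0.        , 382.63206041, 188.49558908],
       [  0.        ,   0.        ,   1.        ]]), 'R': array([[ 1.30002257e-03, -9.99998972e-01,  6.04521500e-04],
       [-9.97142321e-01, -1.34197086e-03, -7.55340417e-02],
       [ 7.55347753e-02, -5.04598012e-04, -9.97143040e-01]]), 't': array([  10.58075912,  635.16568187, 1207.588
[... 262 characters left out ...]
.74009728e-02, -5.19879465e-01, -8.51576450e-01],
       [ 1.08174252e-01,  8.44678202e-01, -5.24229975e-01]]), 't': array([-585.97201495,  139.57520373, 1191.89823483])}
wrist {'camera_matrix': array([[297.31863964,   0.        , 263.30294665],
       [  0.        , 297.31863964, 198.11859692],
       [  0.        ,   0.        ,   1.        ]]), 'mount': array([[-2.14620055e-04, -9.57849503e-01, -2.87270401e-01,
         8.04633183e+01],
       [ 9.99999392e-01,  1.05126397e-04, -1.09762506e-03,
         9.04302814e-02],
       [ 1.08155932e-03, -2.87270462e-01,  9.57848898e-01,
        -1.48451208e+02],
       [ 0.00000000e+00,  0.00000000e+00,  0.00000000e+00,
         1.00000000e+00]])}
```

View pics/top0.png

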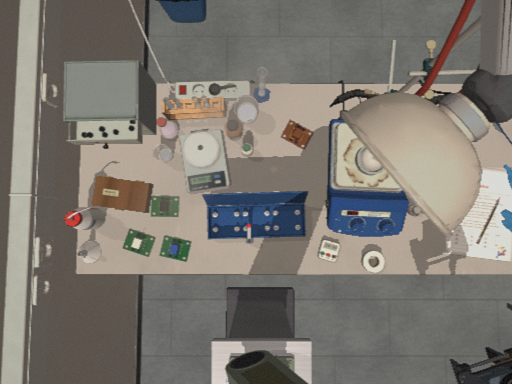

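View pics/side0.png

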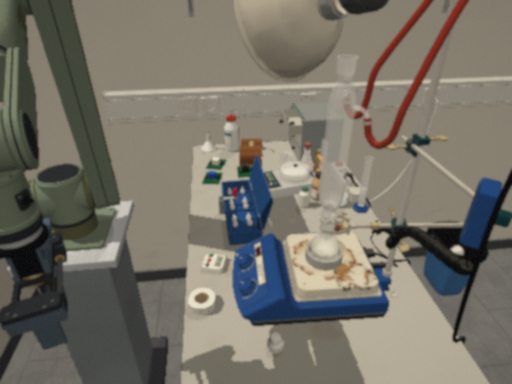

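Top shows the case near (255,215), with its lid to the rear and the red peg near (249,227). The boards are at (165,206), (138,242) and (175,247), and the brown decoy is at (297,133). I'll zoom in.

```bash
cat > h.py <<'E'
from workcell import *
import cv2, numpy as np
from scipy.spatial.transform import Rotation as Ro
def proj(n,X):
    p=camera_params(n); c=p["R"]@np.array(X,float)+p["t"]; u=p["camera_matrix"]@c; return u[:2]/u[2]
def ray(n,px):
    p=camera_params(n); d=np.linalg.solve(p["camera_matrix"],[px[0],px[1],1]); return -p["R"].T@p["t"], p["R"].T@d
def onz(n,px,z):
    o,d=ray(n,px); return o+d*(z-o[2])/d[2]
def tri(px1,px2,n1="top",n2="side"):
    o1,d1=ray(n1,px1);o2,d2=ray(n2,px2)
    A=np.stack([d1,-d2],1); s=np.linalg.lstsq(A,o2-o1,rcond=None)[0]
    a,b=o1+d1*s[0],o2+d2*s[1]; return (a+b)/2, np.linalg.norm(a-b)
# wrist: ray of pixel in world given state s
def wray(px,s):
    p=camera_params("wrist");K=p["camera_matrix"];M=p["mount"]
    v=np.array([px[0]-K[0,2],px[1]-K[1,2]])/K[0,0];r=np.linalg.norm(v)
    d=np.array([*(v/max(r,1e-9)*np.sin(r)),np.cos(r)])
    R=Ro.from_euler("xyz",s["ee_rot"],degrees=True).as_matrix()
    return R@M[:3,3]+s["ee_pos"], R@M[:3,:3]@d
def wonz(px,z,s):
    o,d=wray(px,s); return o+d*(z-o[2])/d[2]
def wproj(X,s):
    p=camera_params("wrist");K=p["camera_matrix"];M=p["mount"]
    R=Ro.from_euler("xyz",s["ee_rot"],degrees=True).as_matrix()
    t=R.T@(np.array(X,float)-s["ee_pos"]); c=M[:3,:3].T@(t-M[:3,3])
    th=np.arctan2(np.hypot(c[0],c[1]),c[2]);u=c[:2]/max(np.hypot(c[0],c[1]),1e-9)
    return K[:2,2]+K[0,0]*th*u
E
python3 - <<'E'
from h import *
im=cv2.imread("pics/top0.png"); c=im[185:275,115:315]; cv2.imwrite("pics/crop0.png",cv2.resize(c,None,fx=4,fy=4,interpolation=cv2.INTER_CUBIC))
hsv=cv2.cvtColor(im,cv2.COLOR_BGR2HSV)
m=cv2.inRange(hsv,(40,70,30),(85,255,255)); 
cs,_=cv2.findContours(m,cv2.RETR_EXTERNAL,cv2.CHAIN_APPROX_NONE)
for k in cs:
    if cv2.contourArea(k)>120:
        r=cv2.minAreaRect(k); print(r, onz("top",r[0],3))
m=cv2.inRange(hsv,(105,120,40),(125,255,255)); m[:, :190]=0;m[:,320:]=0;m[:180]=0
cs,_=cv2.findContours(m,cv2.RETR_EXTERNAL,cv2.CHAIN_APPROX_NONE)
for k in cs:
    if cv2.contourArea(k)>300: print(cv2.minAreaRect(k))
E
```

```text
((175.09548950195312, 248.25277709960938), (26.233612060546875, 19.937543869018555), 12.994616508483887) [442.50358684 279.70041818   3.        ]
((146.0500030517578, 244.85000610351562), (10.119288444519043, 19.28989028930664), 18.43494987487793) [453.30342557 373.90662147   3.        ]
((257.1133728027344, 214.67453002929688), (44.328880310058594, 99.32951354980469), 87.95458984375)
```

View pics/crop0.png

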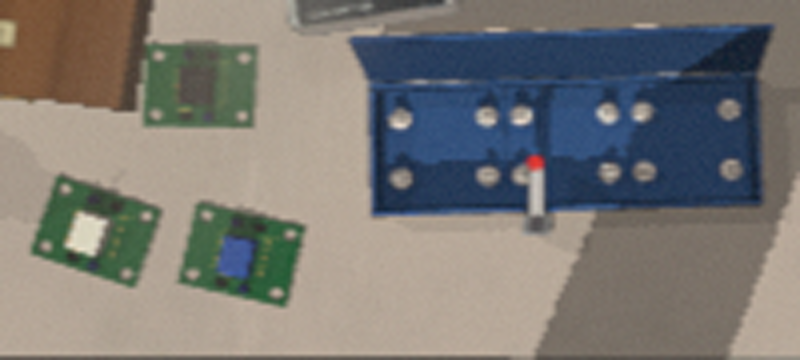

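```bash
cat > fitcase.py <<'E'
from h import *
def fit(P,L):  # rigid 2D L->P
    P=np.array(P);L=np.array(L,float);a=P-P.mean(0);b=L-L.mean(0)
    th=np.arctan2((b[:,0]*a[:,1]-b[:,1]*a[:,0]).sum(),(b*a).sum())
    R=np.array([[np.cos(th),-np.sin(th)],[np.sin(th),np.cos(th)]]);t=P.mean(0)-R@L.mean(0)
    return t,np.degrees(th),np.linalg.norm(P-(L@R.T+t),axis=1)
E
python3 - <<'E'
from fitcase import *
ys=[98+35,98-35,35,-35,-98+35,-98-35]
R=[(400,118),(487,116),(521,115),(608,112),(642,111),(729,109)];F=[(401,177),(488,175),None,(609,173),(644,171),(731,169)]
P=[];L=[]
cv=lambda q:((q[0]+.5)/4-.5+115,(q[1]+.5)/4-.5+185)
for x,row in((24,R),(-24,F)):
    for y,q in zip(ys,row):
        if q:P.append(onz("top",cv(q),30)[:2]);L.append((x,y))
print(fit(P,L))
print("peg",onz("top",cv((535,162)),93),"pivot",onz("top",cv((537,218)),62))
for n,q in(("black",(200,82)),("cream",(85,235)),("blue",(237,257))):print(n,onz("top",cv(q),27))
s=state();R=Ro.from_euler("xyz",s["ee_rot"],degrees=True).as_matrix();print(R.T@np.array([470-169.7,20+549,300-235]))
E
```

```text
(array([532.64320705,  18.23993429]), np.float64(1.5684546803753945), array([2.0167516 , 1.44674412, 0.69028951, 0.24525514, 1.13693051,
       1.76125399, 2.09258482, 1.19789424, 0.87711044, 1.06044532,
       1.79207915]))
peg [519.09321743  40.65106733  93.        ] pivot [475.43248935  39.73348019  62.        ]
black [581.15697571 310.47735261  27.        ]
cream [459.61518489 399.37121189  27.        ]
blue [442.45623472 278.39475814  27.        ]
[ 454.94399144 -455.039522    -64.27354097]
```

Emit:
{"method": "step_arm", "body": {
  "plan": [
    [[4,-4,-2,0,1],[8.5,-8,-4,0.05,1],[13,-12.5,-6,0.1,1],[17.5,-17,-6.5,0.15,1],[22,-21.5,-6.5,0.2,1],[26.5,-26,-6.5,0.272,1],[31,-30.5,-6.5,0.272,1],[35.5,-34.5,-6.5,0.272,1],[40,-39,-6.5,0.272,1],[43.5,-42.5,-6.5,0.272,0.5],[46.4,-45.2,-6.5,0.272,0.25],[46.4,-45.2,-6.5,0.272,0.25],[46.4,-45.2,-6.5,0.272,0.25]]
  ]
}}

```text
time_s: 1.72
ee_pos: [479.1, 19.1, 300.5]
ee_rot: [180.0, 0.1, 1.6]
force: [-0.1, 0.1, -0.4]
gripper_width: 54.4
gripper_force: 0.0
```

```bash
python3 - <<'E'
from h import *
s=state();print(s["time_s"],s["ee_pos"],s["ee_rot"],s["gripper_width"],s["force"])
cv2.imwrite("pics/w1.png",grab_frame("wrist"))
import pickle;pickle.dump(s,open("s1.pkl","wb"))
E
```

```text
1.725 [479.08351393  19.11287125 300.5439164 ] [1.79962584e+02 7.66663281e-02 1.60541297e+00] 54.37269878850714 [-0.07869222  0.089794   -0.35612985]
```

View pics/w1.png

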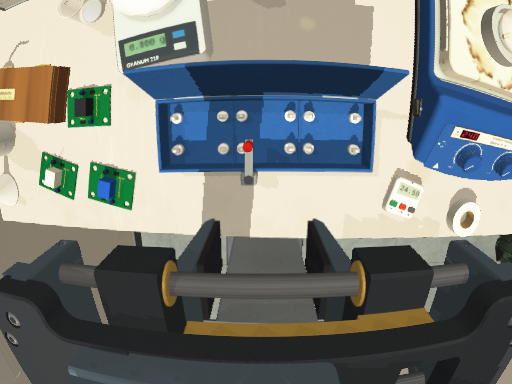

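Wrist view: the case, posts, peg (248,147), pivot (249,178) and all three boards (89,107), (58,175) and (111,185) are clear. I'll measure from this view.

```bash
cat > meas.py <<'E'
from fitcase import *
def blobs(m,lo,hi):
    n,l,st,c=cv2.connectedComponentsWithStats(m); return [(c[i],st[i]) for i in range(1,n) if lo<=st[i,4]<=hi]
def posts(im,s,guess,yaw,z=29):
    g=cv2.cvtColor(im,cv2.COLOR_BGR2GRAY);hsv=cv2.cvtColor(im,cv2.COLOR_BGR2HSV)
    m=((hsv[...,1]<70)&(g>120)).astype(np.uint8)*255
    B=blobs(m,15,400);P=[];L=[]
    c,sn=np.cos(np.radians(yaw)),np.sin(np.radians(yaw))
    for y in(133,63,35,-35,-63,-133):
        for x in(24,-24):
            X=[guess[0]+c*x-sn*y,guess[1]+sn*x+c*y]
            u=wproj([*X,z],s); d=[np.linalg.norm(b[0]-u) for b in B]
            i=int(np.argmin(d))
            if d[i]<9 and B[i][1][4]<200: P.append(wonz(B[i][0],z,s)[:2]);L.append((x,y))
    return fit(P,L)
def board(im,s,guess):
    # green quad: fit rectangle
    hsv=cv2.cvtColor(im,cv2.COLOR_BGR2HSV); u=wproj([*guess,3],s).astype(int)
    m=cv2.inRange(hsv,(45,80,20),(80,255,255))
    w=np.zeros_like(m);cv2.circle(w,tuple(int(v) for v in u),int(np.linalg.norm(wproj([guess[0]+60,guess[1],3],s)-wproj([*guess,3],s))),255,-1);m&=w
    m=cv2.morphologyEx(m,cv2.MORPH_CLOSE,np.ones((5,5)))
    cs,_=cv2.findContours(m,cv2.RETR_EXTERNAL,cv2.CHAIN_APPROX_NONE);k=max(cs,key=cv2.contourArea)
    P=np.array([wonz(q[0],3,s)[:2] for q in k],np.float32)
    (cx,cy),(a,b),ang=cv2.minAreaRect(P)
    if a>b: ang-=90   # direction of the short side = board x
    ang=(ang+90)%180-90
    return (cx,cy),(a,b),ang
E
python3 - <<'E'
from meas import *
import pickle
im=cv2.imread("pics/w1.png");s=pickle.load(open("s1.pkl","rb"))
print(posts(im,s,(532.6,18.2),1.6))
hsv=cv2.cvtColor(im,cv2.COLOR_BGR2HSV)
m=cv2.inRange(hsv,(0,150,120),(8,255,255))
for c,st in blobs(m,20,400):print(c,st,wonz(c,90,s))
print("pivot",wonz((249,180),62,s))
for n,q in(("black",(89,107)),("cream",(58,175)),("blue",(111,185))):
    g=wonz(q,3,s)[:2];print(n,g,board(im,s,g))
E
```

```text
(array([530.6661183 ,  17.49992168]), np.float64(1.713745739111248), array([5.09053823, 5.07305458, 2.37359623, 2.56028207, 1.52689626,
       1.31491105, 1.54943318, 2.52420978, 2.49263661, 4.85722254,
       4.59041445]))
[247.49411765 146.02352941] [243 141  10  11  85] [516.85479497  39.18595528  90.        ]
[402.21875 206.34375] [399 204   7   6  32] [ 445.08920284 -172.86004975   90.        ]
pivot [467.87016605  37.83094565  62.        ]
black [575.4408944  311.73599801] ((576.409423828125, 314.93243408203125), (91.0824966430664, 65.51490783691406), -1.234100341796875)
cream [458.95098114 394.02308885] ((458.6015930175781, 396.8382568359375), (90.46640014648438, 66.48041534423828), -18.30510711669922)
blue [441.32370096 276.48114471] ((439.9772033691406, 278.92816162109375), (90.11600494384766, 66.33412170410156), -12.259010314941406)
```

Emit:
{"method": "step_arm", "body": {
  "plan": [
    [[2,-1,5,0,0.4],[3.9,-1.9,10,0,0.4],[3.9,-1.9,15,0,0.4],[3.9,-1.9,19,0,0.4],[3.9,-1.9,21.3,0,0.4],[3.9,-1.9,21.3,0,0.05],[3.9,-1.9,21.3,0,0.05],[3.9,-1.9,21.3,0,0.05],[3.9,-1.9,21.3,0,0.05],[3.9,-1.9,21.3,0,0.05]]
  ],
  "newtons": 6
}}

```text
time_s: 3.02
ee_pos: [519.1, 39.5, 89.3]
ee_rot: [180.0, -0.2, 1.6]
force: [1.3, -0.6, 5.8]
gripper_width: 11.6
gripper_force: 6.0
```

```bash
python3 - <<'E'
from meas import *
import pickle
im=cv2.imread("pics/w1.png");s=pickle.load(open("s1.pkl","rb"))
for z in(12,16,20):print(z,posts(im,s,(532,17.8),1.6,z))
E
```

```text
12 (array([529.57752476,  17.23097762]), np.float64(1.7134784795179543), array([0.40171571, 0.37049701, 0.35439978, 0.29428227, 0.20960566,
       0.33550215, 0.20033236, 0.14712577, 0.1328042 , 0.31907006,
       0.60589075]))
16 (array([529.83332413,  17.29442246]), np.float64(1.713478479517952), array([1.00639418, 0.94452292, 0.29059908, 0.46785952, 0.22426079,
       0.28729098, 0.36217232, 0.64184507, 0.55778528, 0.94059296,
       0.6442704 ]))
20 (array([530.0891235,  17.3578673]), np.float64(1.7134784795179512), array([2.2509886 , 2.21062765, 0.93041872, 1.09809219, 0.61946616,
       0.5521664 , 0.71259827, 1.21698129, 1.149174  , 2.14129859,
       1.85191163]))
```

Emit:
{"method": "step_arm", "body": {
  "plan": [
    [[-0.1,0.95,-0.3,0,0.05],[-0.38,1.87,-0.3,0,0.05],[-0.84,2.71,-0.3,0,0.05],[-1.45,3.44,-0.3,0,0.05],[-2.2,4.04,-0.3,0,0.05],[-3.06,4.47,-0.3,0,0.05],[-3.98,4.73,-0.3,0,0.05],[-4.8,4.8,-0.3,0,0.05],[-4.9,4.8,-0.3,0,0.05],[-4.9,4.8,-0.3,0,0.05]]
  ]
}}

```text
time_s: 4.28
ee_pos: [472.7, -8.7, 91.6]
ee_rot: [-179.9, -0.4, 1.5]
force: [6.5, 6.8, -2.4]
gripper_width: 11.5
gripper_force: 6.0
```

Emit:
{"method": "step_arm", "body": {
  "plan": [
    [[0,0,0,0,0.3],[0,0,0,0,0.3],[0,0,-3,0,0.3],[0,0,-8,0,0.6],[-1,-4,-12,0,1],[-2,-9,-16,0,1],[-3,-14,-16,0,1],[-4,-19,-16,0,1],[-5,-24,-16,0,1],[-6,-26,-16,0,1],[-6,-26,-16,0,1],[-6,-26,-16,0,1]]
  ]
}}

```text
time_s: 5.78
ee_pos: [403.2, 247.4, 250.7]
ee_rot: [179.9, 0.0, 1.6]
force: [0.2, -0.8, -0.3]
gripper_width: 91.2
gripper_force: 0.0
```

```bash
cat > look.py <<'E'
import sys,pickle
from meas import *
n=sys.argv[1]
s=state();im=grab_frame("wrist");cv2.imwrite(f"pics/{n}.png",im);pickle.dump(s,open(n+".pkl","wb"))
print(s["time_s"],s["ee_pos"].round(1),s["ee_rot"].round(2),s["force"].round(1))
for a in sys.argv[2:]:
    g=[float(v) for v in a.split(",")];r=board(im,s,g);print(r,wproj([*g,3],s))
try: print(posts(im,s,(530.5,17.3),1.71,14))
except Exception as e:print(e)
E
python3 look.py w2 440,279 458.6,396.8 576.4,315
```

```text
5.775 [403.2 247.4 250.7] [1.7992e+02 2.0000e-02 1.5800e+00] [ 0.2 -0.8 -0.3]
((439.8674621582031, 279.52667236328125), (89.31324005126953, 65.87065887451172), -12.79638671875) [240.23035613 143.50499371]
((458.1431884765625, 397.6448669433594), (90.29815673828125, 65.82101440429688), -18.244659423828125) [156.11028606 130.20389526]
((576.047607421875, 315.38897705078125), (89.65980529785156, 66.09114837646484), -1.0446090698242188) [215.45602557  43.01853158]
(array([529.53715869,  16.76554821]), np.float64(1.7164893608208385), array([0.97916623, 0.24572053, 0.64879128, 0.51026397, 0.83319251,
       0.43179092, 0.87672568, 1.00321102, 1.23123177, 0.90608879,
       1.29249474, 1.71842067]))
```

View pics/w2.png

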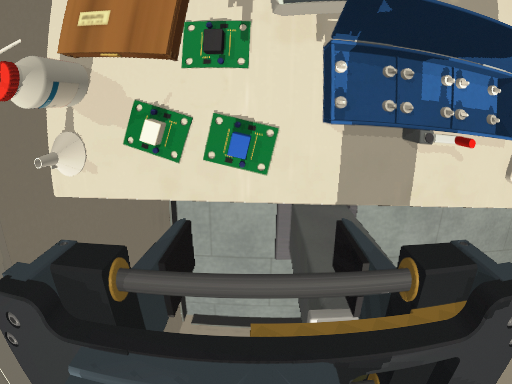

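Catch is clear (peg now at (465,142)) and the boards measure consistently. Next is the blue board's grasp.

Emit:
{"method": "step_arm", "body": {
  "plan": [
    [[2,-1.5,5,0.12,0.6],[3.77,-3.09,10,0.248,0.6],[3.77,-3.09,15,0.248,0.6],[3.77,-3.09,19,0.248,0.6],[3.77,-3.09,21.5,0.248,0.6],[3.77,-3.09,22.2,0.248,0.6],[3.77,-3.09,22.2,0.248,0.6],[3.77,-3.09,22.2,0.248,0.2],[3.77,-3.09,22.2,0.248,0.1],[3.77,-3.09,22.2,0.248,0.1],[3.77,-3.09,22.2,0.248,0.1],[3.77,-3.09,22.2,0.248,0.1],[3.77,-3.09,22.2,0.248,0.1]]
  ],
  "newtons": 25
}}

```text
time_s: 7.45
ee_pos: [440.2, 280.5, 29.4]
ee_rot: [-180.0, -0.0, -12.6]
force: [-1.1, -1.1, 4.8]
gripper_width: 23.6
gripper_force: 25.0
```

Emit:
{"method": "step_arm", "body": {
  "plan": [
    [[0,0,-3,0,0.1],[0,0,-8,0,0.1],[1.5,3,-13,-0.05,0.1],[3.5,7,-17,-0.1,0.1],[6,12,-17,-0.15,0.1],[8.5,17,-17,-0.2,0.1],[11,21.5,-17,-0.249,0.1],[13.5,26,-17,-0.249,0.1],[15.5,30,-16,-0.249,0.1],[16.9,33.1,-14,-0.249,0.1],[16.9,33.1,-13,-0.249,0.1],[16.9,33.1,-13,-0.249,0.1],[16.9,33.1,-13,-0.249,0.1]]
  ]
}}

```text
time_s: 9.07
ee_pos: [532.8, -78.6, 159.4]
ee_rot: [-180.0, -0.0, 1.7]
force: [0.4, -0.6, -0.6]
gripper_width: 23.8
gripper_force: 25.0
```

```bash
python3 look.py w3
```

```text
9.075 [532.8 -78.6 159.4] [-1.80e+02 -4.00e-02  1.72e+00] [ 0.4 -0.6 -0.6]
(array([532.96408043,  16.55044352]), np.float64(3.2565665115746687), array([1.01766437, 1.45989213, 1.40459034, 0.86176564, 1.86779111,
       2.40760963]))
```

View pics/w3.png

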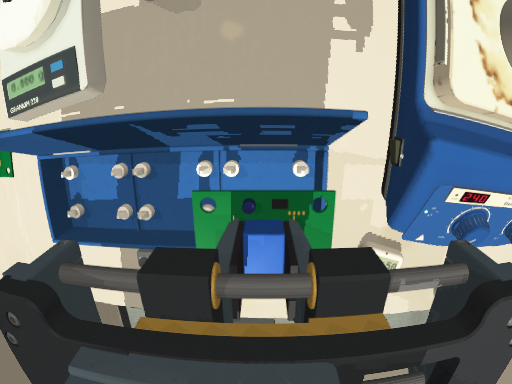

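Wrist view: the held board has rear holes at (208,205) and (320,204). The right bay's rear posts are at about (231,168) and (300,168). I'll check the numbers against that.

```bash
python3 - <<'E'
from h import *
import pickle
s=pickle.load(open("w3.pkl","rb"));z=s["ee_pos"][2]-28.4+3
print([wonz(q,z,s).round(1) for q in((208,205),(320,204))], "blk exp hole mid", [wonz(q,30,s).round(1) for q in((231,168),(300,168),(204.5,168),(142,169))],[wproj([532.9+24.9,-80.7+y,zz],s).round(1) for y in(35,-35) for zz in(30,16)])
im=cv2.imread("pics/w3.png");cv2.imwrite("pics/w3c.png",cv2.resize(im[145:225,190:340],None,fx=5,fy=5,interpolation=cv2.INTER_CUBIC))
E
```

```text
[array([555.6, -43.7, 134. ]), array([ 558.4, -113.3,  134. ])] blk exp hole mid [array([559.1, -47. ,  30. ]), array([ 561.1, -112.9,   30. ]), array([558.6, -21.3,  30. ]), array([556.9,  44.2,  30. ])] [array([229.6, 169.3]), array([231.2, 166.6]), array([302.7, 171.5]), array([301. , 168.7])]
```

View pics/w3c.png

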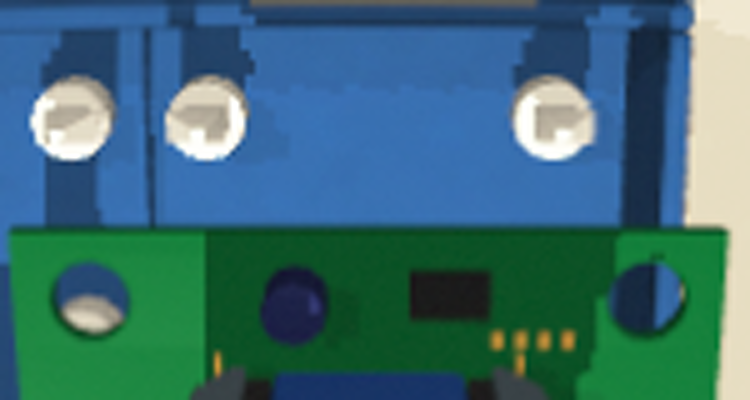

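Emit:
{"method": "step_arm", "body": {
  "plan": [
    [[-0.1,0.21,3,0,0.1],[-0.1,0.21,6,0,0.1],[-0.1,0.21,8,0,0.1],[-0.1,0.21,9.5,0,0.1],[-0.1,0.21,10.2,0,0.1],[-0.1,0.21,10.6,0,0.1],[-0.1,0.21,10.8,0,0.1],[-0.1,0.21,10.8,0,0.1]]
  ]
}}

```text
time_s: 10.12
ee_pos: [532.5, -81.2, 52.6]
ee_rot: [-180.0, -0.1, 1.6]
force: [-1.1, 3.3, 6.1]
gripper_width: 24.1
gripper_force: 25.0
```

Emit:
{"method": "step_arm", "body": {
  "plan": [
    [[0,0,0,0,0.58],[0,0,0,0,0.58],[0,0,0,0,0.58],[0,0,0,0,0.58],[0,0,0.2,0,0.58],[0,0,0.4,0,0.58],[0,0,0.6,0,0.58],[0,0,0.8,0,0.58]]
  ]
}}

```text
time_s: 11.12
ee_pos: [533.3, -81.6, 46.5]
ee_rot: [180.0, -0.2, 1.6]
force: [-4.1, 1.7, 29.0]
gripper_width: 52.9
gripper_force: 15.0
```

Emit:
{"method": "step_arm", "body": {
  "plan": [
    [[0,0,0.15,0,0.58],[0,0,0.3,0,0.58],[0,0,0.45,0,0.58],[0,0,0.6,0,0.58]]
  ]
}}

```text
time_s: 11.62
ee_pos: [532.2, -81.7, 41.1]
ee_rot: [180.0, -0.1, 1.6]
force: [-10.1, 2.0, 43.2]
gripper_width: 53.1
gripper_force: 21.7
```

Emit:
{"method": "step_arm", "body": {
  "plan": [
    [[0,0,-1,0,0.58],[0,0,-3,0,0.58],[-1,0,-8,0,0.58],[-4,0,-13,0,0.58],[-6,0,-15,0,0.58],[-6,0,-15,0,0.58],[-6,0,-15,0,0.58]]
  ]
}}

```text
time_s: 12.5
ee_pos: [471.9, -83.3, 185.7]
ee_rot: [-180.0, 0.1, 1.6]
force: [0.5, -0.4, -0.1]
gripper_width: 52.9
gripper_force: 0.0
```

```bash
python3 look.py w4; python3 - <<'E'
import cv2
im=cv2.imread("pics/w4.png");cv2.imwrite("pics/w4c.png",cv2.resize(im[110:260,170:350],None,fx=4,fy=4,interpolation=cv2.INTER_CUBIC))
E
```

```text
12.5 [471.9 -83.3 185.7] [-1.7998e+02  8.0000e-02  1.6500e+00] [ 0.5 -0.4 -0.1]
(array([530.01987316,  16.68447153]), np.float64(1.7482066826125189), array([0.97558051, 0.38249405, 0.40715637, 0.40657091, 0.23263816,
       0.128932  , 0.4572025 , 0.25982867, 2.02469557, 2.25986597,
       1.66426816, 1.41125699]))
```

View pics/w4c.png

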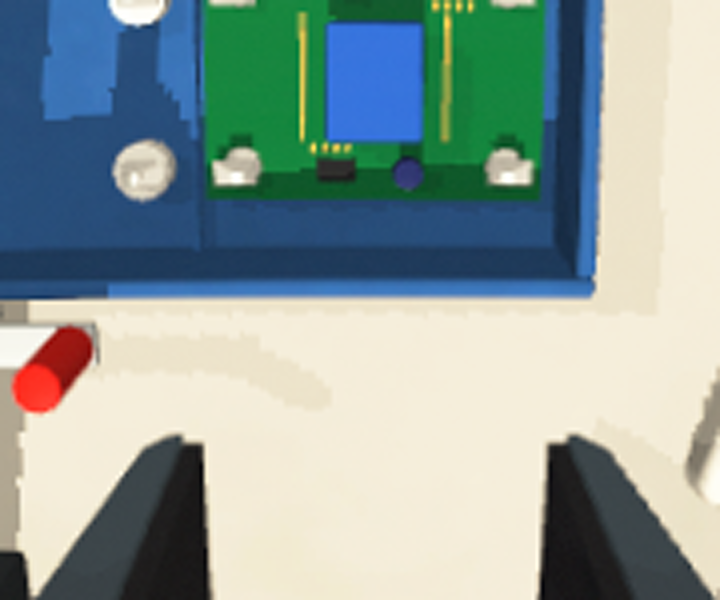

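Blue is seated: the widened barb heads at crop (237,167) and (509,167) stand over the board. Next I'll look at the boards again.

Emit:
{"method": "step_arm", "body": {
  "plan": [
    [[-1,-3,-2,0,0.6],[-2,-8,-4,0,0.6],[-3,-13,-6.4,0,0.6],[-4,-18,-6.4,0,0.6],[-5,-23,-6.4,0,0.6],[-6,-28,-6.4,0,0.6],[-6,-33.2,-6.4,0,0.6],[-6,-33.2,-6.4,0,0.6],[-6,-33.2,-6.4,0,0.6]]
  ]
}}

```text
time_s: 13.68
ee_pos: [402.2, 246.5, 249.6]
ee_rot: [179.9, 0.1, 1.7]
force: [-0.5, 0.2, -0.0]
gripper_width: 54.9
gripper_force: 0.0
```

```bash
python3 look.py w5 458.6,396.8 576.4,315; python3 - <<'E'
from h import *
t=grab_frame("top");cv2.imwrite("pics/top5.png",t)
s=grab_frame("side");cv2.imwrite("pics/side5.png",s)
im=np.vstack([cv2.resize(cv2.imread("pics/w5.png")[0:230],(640,288)),cv2.resize(s[120:270,170:290],(384,480))[60:370,:].repeat(1,0) if 0 else cv2.resize(s[120:200,180:340],(640,300))])
cv2.imwrite("pics/m5.png",im)
E
```

```text
13.675 [402.2 246.5 249.6] [1.7989e+02 1.4000e-01 1.6900e+00] [-0.5  0.2 -0. ]
((458.0854797363281, 397.6494140625), (90.16625213623047, 66.26004791259766), -18.18939971923828) [155.10516793 128.98943524]
((576.030029296875, 315.6148986816406), (90.12327575683594, 65.93230438232422), -1.2243270874023438) [214.7717655   41.61211658]
(array([530.04487576,  14.96664348]), np.float64(1.9840000553341068), array([2.25595659, 2.2654072 , 1.99998374, 2.01928403, 2.4158834 ,
       2.10858443, 3.21153773, 0.76707522, 2.81173986, 2.60231856,
       5.55451959, 5.69114048]))
```

View pics/m5.png

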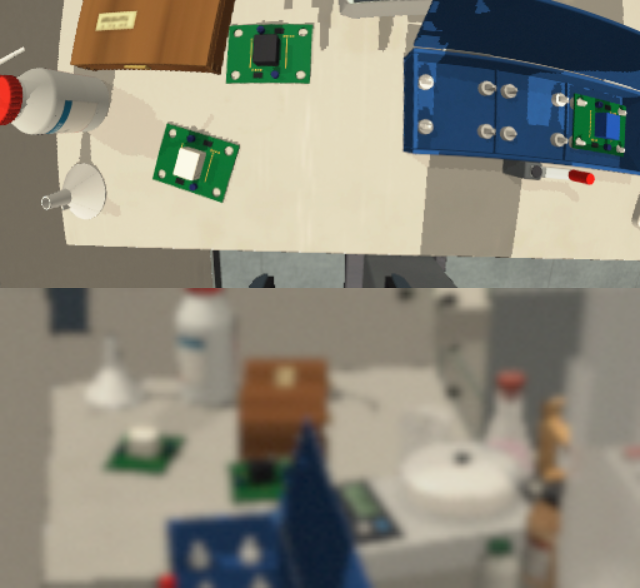

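```bash
python3 - <<'E'
from h import *
import pickle
for n in("w2","w1"):
    im=cv2.imread(f"pics/{n}.png");
    for r in((30,45) if n=="w2" else (80,90)):
        x0=(150 if n=="w2" else 40);print(n,r,[(x0+i,tuple(int(v) for v in im[r,x0+i])) for i in range(0,42 if n=="w2" else 34,1)])
E
```

```text
w2 30 [(150, (49, 95, 148)), (151, (48, 96, 149)), (152, (50, 97, 150)), (153, (48, 96, 150)), (154, (49, 98, 151)), (155, (50, 98, 152)), (156, (49, 97, 151)), (157, (49, 97, 150)), (158, (48, 96, 148)), (159, (49, 96, 148)), (160, (47, 96, 148)), (161, (49, 97, 148)), (162, (48, 98, 149)), (163, (49, 99, 150)), (164, (51, 101, 152)), (165, (51, 102, 154)), (166, (50, 102, 154)), (167, (50, 102, 156)), (168, (52, 103, 156)), (169, (50, 100, 152)), (170, (35, 69, 108)), (171, (33, 63, 96)), (172, (25, 47, 75)), (173, (24, 46, 74)), (174, (25, 49, 77)), (175, (21, 38, 65)), (176, (20, 37, 61)), (177, (19, 37, 61)), (178, (19, 37, 61)), (179, (21, 37, 61)), (180, (20, 36, 61)), (181, (21, 41, 65)), (182, (39, 57, 80)), (183, (108, 148, 118)), (184, (64, 121, 37)), (185, (58, 118, 21)), (186, (58, 120, 21)), (187, (56, 116, 19)), (188, (77, 115, 73)), (189, (107, 125, 131)), (190, (119, 139, 145)), (191, (114, 134, 136))]
w2 45 [(150, (47, 98, 149)), (151, (48, 97, 149)), (152, (48, 99, 151)), (153, (48, 98, 150)), (154, (47, 97, 148)), (155, (47, 95, 147)), (156, (46, 94, 145)), (157, 
[... 1509 characters left out ...]
10, 170)), (41, (57, 112, 173)), (42, (58, 113, 174)), (43, (55, 111, 172)), (44, (57, 111, 171)), (45, (57, 113, 173)), (46, (58, 114, 174)), (47, (58, 115, 177)), (48, (59, 117, 179)), (49, (60, 118, 180)), (50, (45, 86, 130)), (51, (32, 60, 91)), (52, (34, 61, 94)), (53, (31, 54, 86)), (54, (31, 54, 86)), (55, (31, 55, 88)), (56, (36, 72, 115)), (57, (25, 43, 72)), (58, (25, 44, 71)), (59, (25, 44, 71)), (60, (23, 44, 71)), (61, (23, 43, 71)), (62, (26, 45, 71)), (63, (25, 44, 71)), (64, (24, 43, 71)), (65, (24, 44, 71)), (66, (37, 68, 108)), (67, (128, 176, 137)), (68, (59, 129, 16)), (69, (72, 135, 48)), (70, (67, 133, 39)), (71, (62, 130, 21)), (72, (59, 129, 14)), (73, (59, 130, 17))]
```

```bash
python3 - <<'E'
from h import *
import pickle
for n,b,t in(("w1",(68.5,80),(50.5,80)),("w1",(66.5,90),(50,90)),("w2",(179.5,45),(167,45))):
    s=pickle.load(open(("s1" if n=="w1" else n)+".pkl","rb"));B=wonz(b,0,s)
    for yoff in(0,): 
        o,d=wray(t,s);k=(B[1]-o[1])/d[1];print(n,B,o+d*k)
E
```

```text
w1 [6.27426861e+02 3.58792018e+02 5.68434189e-14] [625.02482608 358.79201821  51.43068745]
w1 [610.18123027 363.28507496   0.        ] [609.365587   363.28507496  47.3038366 ]
w2 [576.72927699 365.21374918   0.        ] [565.3751066  365.21374918  53.87133725]
```

Box top is about 52 mm, so the gripper body (bottom at about 85 mm) clears it. Grasping black.

Emit:
{"method": "step_arm", "body": {
  "plan": [
    [[5,-2,2,0.02,0.5],[10,-4,5,0.049,0.5],[15,-6.4,9,0.049,0.5],[17.6,-6.4,13,0.049,0.5],[17.6,-6.4,17,0.049,0.5],[17.6,-6.4,20,0.049,0.5],[17.6,-6.4,21.6,0.049,0.5],[17.6,-6.4,22.1,0.049,0.5],[17.6,-6.4,22.1,0.049,0.1],[17.6,-6.4,22.1,0.049,0.1],[17.6,-6.4,22.1,0.049,0.1],[17.6,-6.4,22.1,0.049,0.1],[17.6,-6.4,22.1,0.049,0.1]]
  ]
}}

```text
time_s: 15.45
ee_pos: [576.9, 315.8, 31.3]
ee_rot: [-180.0, -0.1, -1.1]
force: [-0.2, -2.5, 6.4]
gripper_width: 24.1
gripper_force: 25.0
```

Emit:
{"method": "step_arm", "body": {
  "plan": [
    [[0,0,-4,0,0.1],[0,0,-9,0,0.1],[-1.5,2,-13,-0.02,0.1],[-3,6,-16,-0.049,0.1],[-4.1,11,-16,-0.049,0.1],[-4.1,16,-16,-0.049,0.1],[-4.1,21,-16,-0.049,0.1],[-4.1,26,-16,-0.049,0.1],[-4.1,29.9,-13,-0.049,0.1],[-4.1,29.9,-10,-0.049,0.1],[-4.1,29.9,-10,-0.049,0.1],[-4.1,29.9,-10,-0.049,0.1]]
  ]
}}

```text
time_s: 16.95
ee_pos: [530.1, 18.1, 130.9]
ee_rot: [-180.0, -0.1, 1.7]
force: [0.2, -1.3, -1.0]
gripper_width: 23.9
gripper_force: 25.0
```

Emit:
{"method": "step_arm", "body": {
  "plan": [
    [[-0.05,0.12,3,0,0.1],[-0.05,0.12,5.5,0,0.1],[-0.05,0.12,6.6,0,0.1],[-0.05,0.12,7.1,0,0.1],[-0.05,0.12,7.5,0,0.1],[-0.05,0.12,7.7,0,0.1],[-0.05,0.12,7.7,0,0.1]]
  ]
}}

```text
time_s: 17.82
ee_pos: [530.0, 16.9, 54.6]
ee_rot: [-180.0, -0.2, 1.6]
force: [-0.2, 2.0, 6.2]
gripper_width: 24.0
gripper_force: 25.0
```

Contact with low side force, as before. I'll release and press.

Emit:
{"method": "step_arm", "body": {
  "plan": [
    [[0,0,0,0,0.58],[0,0,0,0,0.58],[0,0,0,0,0.58],[0,0,0,0,0.58],[0,0,0.3,0,0.58],[0,0,0.5,0,0.58],[0,0,0.7,0,0.58],[0,0,0.9,0,0.58],[0,0,1.0,0,0.58]]
  ]
}}

```text
time_s: 18.95
ee_pos: [530.4, 16.5, 46.5]
ee_rot: [180.0, -0.2, 1.6]
force: [-6.1, 0.4, 29.1]
gripper_width: 52.8
gripper_force: 14.8
```

Emit:
{"method": "step_arm", "body": {
  "plan": [
    [[0,0,0.15,0,0.58],[0,0,0.3,0,0.58],[0,0,0.45,0,0.58],[0,0,0.55,0,0.58]]
  ]
}}

```text
time_s: 19.45
ee_pos: [529.4, 16.5, 41.1]
ee_rot: [180.0, -0.1, 1.6]
force: [-9.0, -0.7, 37.9]
gripper_width: 53.0
gripper_force: 19.3
```

Emit:
{"method": "step_arm", "body": {
  "plan": [
    [[0,0,-2,0,0.58],[-0.5,0,-6,0,0.58],[-2,-1,-11,0,0.58],[-5,-5,-16,0,0.58],[-7.5,-10,-19,0,0.58],[-9.5,-15,-19,0,0.58],[-11.8,-20,-19,0,0.58],[-11.8,-25,-19,0,0.58],[-11.8,-28.7,-19,0,0.58],[-11.8,-28.7,-19,0,0.58],[-11.8,-28.7,-19,0,0.58]]
  ]
}}

```text
time_s: 20.82
ee_pos: [402.2, 299.3, 226.6]
ee_rot: [179.9, 0.1, 1.7]
force: [-0.5, -0.6, -0.5]
gripper_width: 52.9
gripper_force: 0.0
```

```bash
python3 look.py w6 458.6,396.8
```

```text
20.825 [402.2 299.3 226.6] [1.7991e+02 8.0000e-02 1.6600e+00] [-0.5 -0.6 -0.5]
((458.2781677246094, 397.62298583984375), (89.62625885009766, 65.95459747314453), -17.967727661132812) [187.49311756 129.72704812]
(array([531.17884319,  13.3704045 ]), np.float64(1.1270462736266251), array([2.19693276, 1.02268736, 4.49013058, 3.31830492, 0.77155303,
       1.02310582, 3.32040562, 2.67777388, 3.16500399]))
```

Emit:
{"method": "step_arm", "body": {
  "plan": [
    [[2,-3,3,0.12,0.58],[4,-6,7,0.24,0.58],[5.89,-9.67,11,0.345,0.58],[5.89,-9.67,15,0.345,0.58],[5.89,-9.67,18,0.345,0.58],[5.89,-9.67,19.7,0.345,0.58],[5.89,-9.67,19.7,0.345,0.1],[5.89,-9.67,19.7,0.345,0.1],[5.89,-9.67,19.7,0.345,0.1],[5.89,-9.67,19.7,0.345,0.1],[5.89,-9.67,19.7,0.345,0.1],[5.89,-9.67,19.7,0.345,0.1]]
  ]
}}

```text
time_s: 22.38
ee_pos: [461.9, 395.8, 31.8]
ee_rot: [-179.6, 0.3, -17.7]
force: [0.8, -1.2, 6.5]
gripper_width: 23.9
gripper_force: 25.0
```

Emit:
{"method": "step_arm", "body": {
  "plan": [
    [[0,0,-4,0,0.1],[0,0,-9,0,0.1],[2,3,-13,-0.1,0.1],[5,7,-15,-0.2,0.1],[8,12,-15,-0.3,0.1],[11,17,-15,-0.342,0.1],[13.5,21,-15,-0.342,0.1],[15.2,24.8,-13,-0.342,0.1],[15.2,24.8,-10,-0.342,0.1],[15.2,24.8,-10,-0.342,0.1],[15.2,24.8,-10,-0.342,0.1]]
  ]
}}

```text
time_s: 23.75
ee_pos: [531.4, 112.5, 128.7]
ee_rot: [-179.6, 0.2, 1.9]
force: [0.4, -0.1, 0.2]
gripper_width: 23.8
gripper_force: 25.0
```

```bash
python3 look.py w7; python3 - <<'E'
import cv2
im=cv2.imread("pics/w7.png");cv2.imwrite("pics/w7c.png",cv2.resize(im[135:235,150:370],None,fx=3.5,fy=3.5,interpolation=cv2.INTER_CUBIC))
E
```

```text
23.75 [531.4 112.5 128.7] [-179.56    0.24    1.89] [ 0.4 -0.1  0.2]
(array([528.15767338,  12.69870056]), np.float64(1.7426677789356706), array([4.13660411, 1.16956295, 0.91489993, 1.33509932, 0.98939642,
       2.62681179, 3.58394315]))
```

View pics/w7c.png

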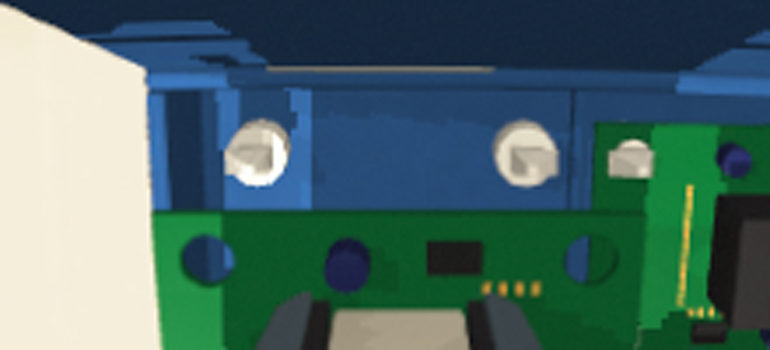

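```bash
python3 - <<'E'
from h import *
import pickle
for n,H,S,off in(("w3",[(208.2,205),(319.4,204.6)],[(231.2,168.8),(300.8,168.8)],29.4),("w7",[(209.4,209.3),(318.9,209.3)],[(223.7,178.7),(300,178.7)],31.8)):
    s=pickle.load(open(n+".pkl","rb"));h=[wonz(q,s["ee_pos"][2]-off+3,s) for q in H];p=[wonz(q,16,s) for q in S]
    print(n,s["ee_pos"][:2],"holes",(h[0]+h[1])/2,np.linalg.norm(h[0]-h[1]),np.degrees(np.arctan2(*(h[0]-h[1])[:2])),"posts",(p[0]+p[1])/2,np.linalg.norm(p[0]-p[1]),np.degrees(np.arctan2(*(p[0]-p[1])[:2])))
E
```

```text
w3 [532.81439698 -78.58043916] holes [556.50169632 -78.37238506 132.9652698 ] 69.58039781330811 -1.9474678504795264 posts [556.5973769 -80.6471093  16.       ] 69.81145033309451 -1.7580632249458978
w7 [531.43144102 112.52314681] holes [551.22162263 112.70763411  99.94446401] 69.73695803476545 -2.051403363946165 posts [551.36864318 115.31991328  16.        ] 69.09774819392551 -1.986007907227086
```

Holes and posts agree to (0.1, 2.6) mm. I'll correct y by 2.5 mm and lower.

Emit:
{"method": "step_arm", "body": {
  "plan": [
    [[0,-0.25,3,0,0.1],[0,-0.25,5.5,0,0.1],[0,-0.25,6.4,0,0.1],[0,-0.25,6.9,0,0.1],[0,-0.25,7.3,0,0.1],[0,-0.25,7.5,0,0.1],[0,-0.25,7.5,0,0.1]]
  ]
}}

```text
time_s: 24.68
ee_pos: [531.5, 115.1, 54.9]
ee_rot: [-179.6, 0.1, 1.9]
force: [-0.8, 0.6, 7.4]
gripper_width: 23.8
gripper_force: 25.0
```

Emit:
{"method": "step_arm", "body": {
  "plan": [
    [[0,0,0,0,0.58],[0,0,0,0,0.58],[0,0,-0.2,0,0.58],[0,0,-0.2,0,0.58],[-0.45,0,-0.2,0,0.58],[-0.45,0,0.1,0,0.58],[-0.45,0,0.4,0,0.58],[-0.45,0,0.6,0,0.58],[-0.45,0,0.8,0,0.58],[-0.45,0,0.95,0,0.58]]
  ]
}}

```text
time_s: 25.92
ee_pos: [527.0, 115.0, 46.9]
ee_rot: [-179.6, 0.1, 1.9]
force: [-7.8, -2.6, 31.0]
gripper_width: 53.1
gripper_force: 16.0
```

Emit:
{"method": "step_arm", "body": {
  "plan": [
    [[-0.45,0,0.15,0,0.58],[-0.45,0,0.3,0,0.58],[-0.45,0,0.45,0,0.58],[-0.45,0,0.55,0,0.58]]
  ]
}}

```text
time_s: 26.42
ee_pos: [524.3, 115.2, 41.3]
ee_rot: [-179.5, -0.1, 1.9]
force: [-2.5, -0.4, 30.1]
gripper_width: 52.9
gripper_force: 15.0
```

Emit:
{"method": "step_arm", "body": {
  "plan": [
    [[0,0,-2,0,0.58],[0,0,-6,0,0.58],[-1,2,-11,0,0.4],[-3,5,-16,0,0.2],[-5.5,9.6,-19,0,0.05],[-5.5,9.6,-19,0,0.0],[-5.5,9.6,-19,0,0.0]]
  ]
}}

```text
time_s: 27.3
ee_pos: [470.1, 16.0, 226.6]
ee_rot: [-179.5, 0.4, 1.8]
force: [-0.1, 0.2, -0.0]
gripper_width: 5.6
gripper_force: 0.0
```

```bash
python3 look.py w8; python3 - <<'E'
import cv2
im=cv2.imread("pics/w8.png");cv2.imwrite("pics/w8c.png",cv2.resize(im[70:220,120:390],(800,444),interpolation=cv2.INTER_CUBIC))
E
```

```text
27.3 [470.1  16.  226.6] [-179.54    0.42    1.82] [-0.1  0.2 -0. ]
(array([530.02554699,  17.02759953]), np.float64(1.7004049834834125), array([3.23613026, 2.87419174, 0.93111616, 0.36391269, 1.91211901,
       2.02881769, 1.24926742, 1.43262377, 0.5621756 , 0.28889265,
       3.51520321, 3.53007485]))
```

View pics/w8c.png

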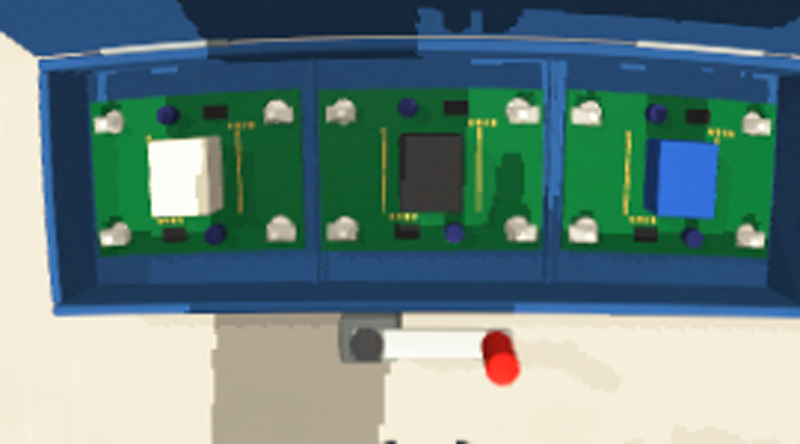

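All 12 pins show through with their barbs over the boards, and the catch is clear. The last press on cream was slightly off-centre, so I'll repeat it centred.

Emit:
{"method": "step_arm", "body": {
  "plan": [
    [[3,-4,0,0,0.58],[6.15,-9.7,2,0,0.58],[6.15,-9.7,7,0,0.58],[6.15,-9.7,12,0,0.58],[6.15,-9.7,16,0,0.58],[6.15,-9.7,18,0,0.58],[6.15,-9.7,18.6,0,0.58],[6.15,-9.7,18.9,0,0.58],[6.15,-9.7,19.1,0,0.58],[6.15,-9.7,19.2,0,0.58]]
  ]
}}

```text
time_s: 28.6
ee_pos: [525.5, 117.0, 41.1]
ee_rot: [-179.6, 0.6, 1.9]
force: [-18.0, -1.3, 57.4]
gripper_width: 52.9
gripper_force: 28.4
```

Emit:
{"method": "step_arm", "body": {
  "plan": [
    [[0,0,-2,0,0.58],[0,0,-6,0,0.58],[0,1,-11,0,0.4],[1,3,-16,0,0.2],[3,6,-20,0,0],[6,10.1,-21.6,0,0],[9,10.1,-21.6,0,0],[11.3,10.1,-21.6,0,0],[11.3,10.1,-19,0,0],[11.3,10.1,-15,0,0],[11.3,10.1,-11.3,0,0],[11.3,10.1,-11.3,0,0]]
  ]
}}

```text
time_s: 30.1
ee_pos: [642.3, 19.1, 143.1]
ee_rot: [-179.6, 0.9, 1.9]
force: [-0.3, 0.1, -0.4]
gripper_width: 0.4
gripper_force: 0.0
```

```bash
python3 - <<'E'
from h import *
t=grab_frame("top");s=grab_frame("side")
cv2.imwrite("pics/m9.png",np.hstack([cv2.resize(t[150:260,190:330],(420,330)),cv2.resize(s[130:260,190:300],(330,390))[:330]]))
E
```

```text
(no output)
```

View pics/m9.png

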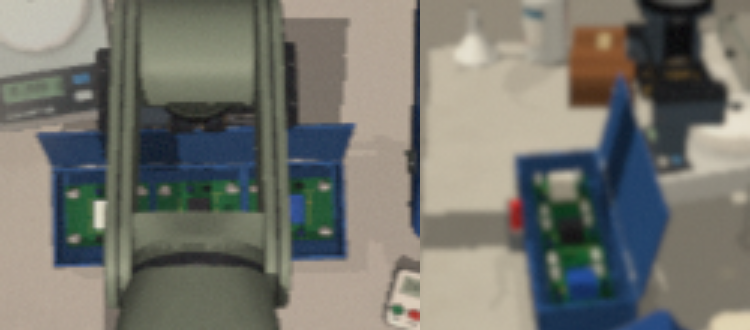

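Emit:
{"method": "step_arm", "body": {
  "plan": [
    [[-1.6,0,-0.4,0,0],[-2.8,0,-0.9,0,0],[-4.0,0,-1.25,0,0],[-4.8,0,-1.2,0,0],[-5.5,0,-1.15,0,0],[-6.3,0,-1.0,0,0],[-7.1,0,-0.85,0,0],[-7.1,0,-0.85,0,0]]
  ]
}}

```text
time_s: 31.2
ee_pos: [572.1, 15.5, 155.7]
ee_rot: [-179.6, 0.5, 1.9]
force: [-0.5, 0.1, 1.0]
gripper_width: 0.4
gripper_force: 0.0
```

Emit:
{"method": "step_arm", "body": {
  "plan": [
    [[-1.25,0,0.9,0,0],[-2.35,0,1.55,0,0],[-3.35,0,2.35,0,0],[-4.2,0,3.3,0,0],[-4.9,0,4.4,0,0],[-5.4,0,5.5,0,0],[-5.85,0,6.75,0,0],[-5.85,0,6.75,0,0]]
  ]
}}

```text
time_s: 32.2
ee_pos: [513.0, 14.3, 87.8]
ee_rot: [-179.6, 0.6, 1.8]
force: [-0.3, 0.6, -0.1]
gripper_width: 0.0
gripper_force: 0.0
```

Emit:
{"method": "step_arm", "body": {
  "plan": [
    [[0,0,0.5,0,0],[0,0,0.9,0,0],[0,0,1.2,0,0],[0,0,1.4,0,0],[0,0,1.5,0,0]]
  ]
}}

```text
time_s: 32.83
ee_pos: [514.5, 14.3, 75.7]
ee_rot: [-179.6, 0.3, 1.9]
force: [-7.0, 0.2, 18.4]
gripper_width: 0.4
gripper_force: 9.1
```

Emit:
{"method": "step_arm", "body": {
  "plan": [
    [[0,0,-2,0,0],[0,0,-6,0,0],[-2,0,-10,0,0.2],[-6,1,-14,0,0.4],[-8,2,-14,0,0.4],[-8,2,-14,0,0.4],[-8,2,-14,0,0.4]]
  ]
}}

```text
time_s: 33.7
ee_pos: [437.0, -9.1, 214.3]
ee_rot: [-179.6, 0.3, 1.8]
force: [0.1, 0.1, -0.4]
gripper_width: 36.3
gripper_force: 0.0
```

```bash
python3 - <<'E'
from meas import *
s=state();im=grab_frame("wrist");cv2.imwrite("pics/w10.png",im)
print(s["ee_pos"],s["ee_rot"])
hsv=cv2.cvtColor(im,cv2.COLOR_BGR2HSV)
m=cv2.inRange(hsv,(0,150,90),(8,255,255))
for c,st in blobs(m,20,2000):print(c,st,wonz(c,85,s))
E
```

```text
[436.9988583   -9.11578658 214.3344648 ] [-179.56316144    0.28324502    1.8443845 ]
[264.96296296 160.93209877] [259 153  13  17 162] [470.21408995  -8.71267574  85.        ]
[417.13207547 196.66037736] [413 193   9   8  53] [ 440.75890567 -172.11516121   85.        ]
```

View pics/w10.png

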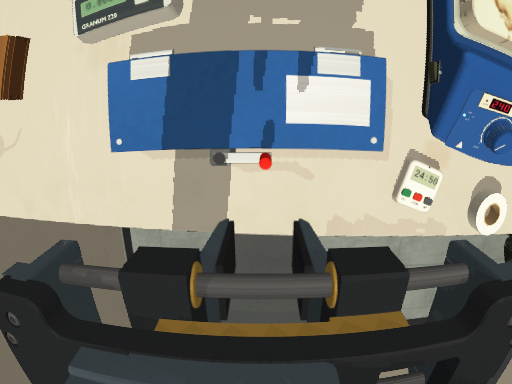

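Emit:
{"method": "step_arm", "body": {
  "plan": [
    [[1.5,0.05,4,0,0.4],[3.3,0.05,8,0,0.4],[3.3,0.05,11,0,0.4],[3.3,0.05,12.4,0,0.4],[3.3,0.05,12.4,0,0.05],[3.3,0.05,12.4,0,0.05],[3.3,0.05,12.4,0,0.05],[3.3,0.05,12.4,0,0.05],[3.3,0.05,12.4,0,0.05]]
  ],
  "newtons": 8
}}

```text
time_s: 34.88
ee_pos: [469.6, -8.7, 91.5]
ee_rot: [-179.7, 0.1, 1.9]
force: [-0.7, -4.7, 3.1]
gripper_width: 11.8
gripper_force: 8.0
```

Emit:
{"method": "step_arm", "body": {
  "plan": [
    [[0.96,-0.1,0,0,0.05],[1.87,-0.38,0,0,0.05],[2.71,-0.84,0,0,0.05],[3.45,-1.46,0,0,0.05],[4.04,-2.21,0,0,0.05],[4.48,-3.06,0,0,0.05],[4.73,-3.99,0,0,0.05],[4.8,-4.8,0,0,0.05],[4.8,-5.1,0,0,0.05],[4.8,-5.3,0,0,0.05],[4.8,-5.4,0,0,0.05]]
  ]
}}

```text
time_s: 36.25
ee_pos: [517.6, 44.3, 91.7]
ee_rot: [-180.0, -0.1, 2.0]
force: [5.1, -15.9, 1.3]
gripper_width: 17.4
gripper_force: 8.0
```

Emit:
{"method": "step_arm", "body": {
  "plan": [
    [[0,0.2,0,0,0.15],[0,0.3,0,0,0.4],[0,0.3,0,0,0.4],[0,0.3,-2,0,0.4],[0,0.3,-6,0,0.4],[-3,0.3,-11,0,0.4],[-8,0.3,-14,0,0.4],[-8,0.3,-14,0,0.4],[-8,0.3,-14,0,0.4]]
  ]
}}

```text
time_s: 37.38
ee_pos: [435.7, 41.5, 230.7]
ee_rot: [-179.5, 0.3, 1.9]
force: [0.1, -1.2, 0.1]
gripper_width: 36.5
gripper_force: 0.0
```

```bash
python3 - <<'E'
from meas import *
s=state();im=grab_frame("wrist");cv2.imwrite("pics/w11.png",im)
print(s["ee_pos"],s["ee_rot"],s["force"])
hsv=cv2.cvtColor(im,cv2.COLOR_BGR2HSV)
m=cv2.inRange(hsv,(0,150,90),(8,255,255))
for c,st in blobs(m,20,2000):print(c,st,wonz(c,85,s))
E
```

```text
[435.73449809  41.51957245 230.71543227] [-179.54544465    0.29884365    1.87056127] [ 0.06223392 -1.16198222  0.12865677]
[267.98039216 111.28431373] [263 106  11  11 102] [515.6975892   40.65260262  85.        ]
[441.33333333 193.73809524] [438 190   8   8  42] [ 439.76143332 -164.58090395   85.        ]
```

View pics/w11.png

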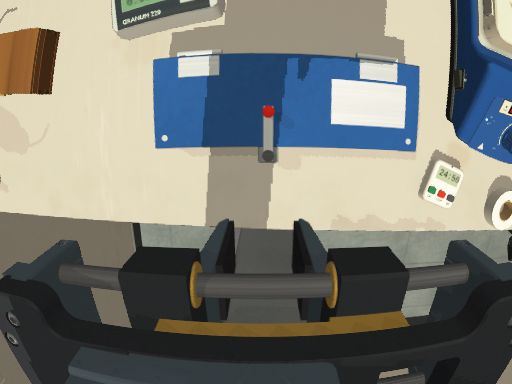

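The lid is shut and the catch is fully over it (peg (268,111), pivot (268,156)), with the robot clear of everything.

```bash
python3 -c "
from workcell import *
print(job_done())"
```

```text
the job is handed in; nothing more can be done
None
```

I swung the catch clear, pressed all three boards (blue, black, cream) down until they looked clicked in and flat, shut the lid, swung the catch over it to its stop, and handed the job in; I never touched the timer, tape roll or dropper bottle.

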